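# Weigh a vase weight and push it home in the heavy or light lane

## Robot

A 7-joint arm with a two-finger parallel gripper is mounted at the origin on the work surface. World frame = base frame: x ahead of the robot, y to its left, z up, the work surface at z = 0. Lengths are in mm, angles in rad, forces in N, time in s.
With the tool pointing down it reaches from about 400 to 875 mm from the base axis. Payload 19.3 kg.
Tool frame: the origin (TCP) lies at the very end of the fingers, on their centre line; the grasp point (between the pads) lies 19 mm behind it (grip_point_offset is the z of the grasp point in the tool frame, in mm); z points along the fingers, x is the direction in which the jaws open and shut, and the axes are right-handed (so a half turn about z gives the same grasp; the last joint's range is limited). The gripper opens to 85 mm and grips with 20 to 120 N. Pads are 22 mm wide; open, the fingers measure 114 mm over their backs; the gripper's body (76 mm by 85 mm) begins 54 mm behind the grasp point. The pads swing forward as they close: fully open they stand 13 mm farther back than shut.
Start: joints at [-1.399, 0.521, -0.036, 1.599, 0.021, 1.021, -0.113], TCP at [149.676, 606.804, 231.291] pointing down, gripper open.
Joint ranges: [-2.91, 2.91], [-0.3, 2.13], [-1.5, 1.42], [0.17, 2.43], [-1.26, 4.41], [0.16, 1.93], [-2.52, 2.52]. Speed limits (rad/s): [1.89, 1.89, 2.39, 2.39, 3.01, 3.01, 3.01].

## Interface

Orientations are given as a 3x3 rotation matrix whose columns are the frame's x, y, z axes.
In Python, from workcell import movep, movel, goto_joints, open_gripper, clamp, wait, inverse_kinematics, read_state, camera, PlanningError, finish_job, grip_point_offset gives the robot as it stands. Calls block until the motion is done:
- movep(position, orientation): joint-space move of the TCP to a pose.
- movel(position, frame=None, max_speed=150, guard=None): straight line of the TCP; frame=None keeps the orientation; max_speed is the mean speed in mm/s. With guard (N) it stops when the force on the tool has changed by that much, and returns True; else False.
- goto_joints(angles): joint-space move.
- open_gripper() and clamp(): open the fingers fully, or close them until they stop; the grip force is fixed at half the most.
- wait(seconds).
- inverse_kinematics(position, orientation): joint angles nearest the present ones, or None.
- read_state(): the state.
- camera(name): name is "side" or "top"; returns a dict with "image" (480x640x3 uint8, blue, green, red), "range_z" (480x640 float32, mm along the optical axis (not along the pixel's ray), 0 where there is no reading), "fx", "fy", "cx", "cy" (pixels), "cam_to_world" (4x4, takes a point from camera to world coordinates). Camera axes: x right, y up, looking along -z (the intrinsics and any distortion apply to the point x, -y, -z); pixel columns grow to the right and rows downward; lengths in mm; the calibration is good to about 2 mm. A picture is of the moment at which its call begins.
A pose or a line that the arm cannot do raises PlanningError and nothing moves.
- finish_job(): hands the job in, once; it reports no verdict.
The state is a dict: "time": time; "qpos": joint angles; "qvel": joint speeds; "joint_efforts": joint torques, N m; "eef_pos": TCP position; "tool_rot": TCP orientation; "ft_force": force on the tool from outside, world axes, zero at the start; "torque": the same for the moment, N m; "finger_gap": finger opening in mm.
Only numpy, scipy, OpenCV 4.12 (cv2) and the standard library are available. Lean on these libraries where they do the work, as an engineer would, in place of code of your own. Each camera call takes 0.05 s, during which the arm holds its last target.

## Task

Weigh the green vase weight: set it gently upright on the empty pan of the balance, let go and wait to see how the beam settles. If its pan sinks it belongs in the blue lane, if its pan stays up in the yellow lane: set it upright on the lane's floor just inside the open end and let go. Then push it along the lane until it presses firmly on the sprung stop (hold a push of about 8 N for half a second, never over 15 N), leave it resting against the stop, and do not tip it or disturb the other things on the bench.

Things in the scene. Friction and masses are not known exactly. Their poses are not given: they have to be found in the camera images.
- weight_center (a point): green cast vase weight, loose: disc 56 mm across and 24 mm tall with a bare steel grip stem on top, 20 mm across, from 24 to 60 mm above its underside. Point: on its axis, half-way up (30 mm above the underside); z is its axis, up. Unknown mass, 0.16 to 0.48 kg, not to be told by its looks. Sliding it along a lane takes 1 to 4 N.
- balance: two-pan balance, fixed to the bench: grey base 100 x 150 x 22 mm, origin at the centre of its underside. Its beam runs along its y axis, pivot 68 mm above the bench; dial plate on its -x side up to 140 mm high, x -36 to -32 mm, 70 mm wide. The weighing pan (empty) is at y = -120 mm, the other pan, at y = +120 mm, carries a fixed 0.30 kg brass reference weight whose top reaches 150 mm high with the beam level.
- beam (a joint): tilt of the beam, rad: 0 level, positive with the weighing pan down, stops at -0.12 and +0.12. Empty it rests at -0.12 (weighing pan up). The weighing pan moves 14 mm up or down from level and yields to a steady push of about 3 N. A weight above 0.30 kg takes it to +0.12, a lighter one leaves it at -0.12; a weight near 0.30 kg takes 2 s or so to move it.
- pan_top (a point): centre of the upper face of the empty weighing pan, a flat steel disc 92 mm across and 5 mm thick that always stays level; 106 mm above the bench with the beam level, about 120 mm at the start.
- pan: the weighing pan's body, origin 38 mm below pan_top
- heavy_lane: Blue sorting lane for heavy weights: a straight channel 240 mm long (its x axis) and 76 mm wide (y), floor 6 mm thick, side walls 6 mm thick whose tops are 16 mm above the bench, 64 mm clear width. Origin: centre of its underside. Open end (mouth) at x = -120 mm, facing the robot; +x points into the lane to the sprung stop. Fixed to the bench.
- light_lane: Yellow sorting lane for light weights: a straight channel 240 mm long (its x axis) and 76 mm wide (y), floor 6 mm thick, side walls 6 mm thick whose tops are 16 mm above the bench, 64 mm clear width. Origin: centre of its underside. Open end (mouth) at x = -120 mm, facing the robot; +x points into the lane to the sprung stop. Fixed to the bench.
- heavy_mouth (a point): place to set the weight down in the blue lane: on the floor's upper face, on the lane's centre line, 45 mm inside the open end (lane x = -75 mm), 6 mm above the bench
- light_mouth (a point): the same place in the yellow lane
- heavy_stop: stop of the blue lane: a grey housing at the lane's far end (from x = 98 mm, top 40 mm above the bench) with a rod carrying a black rubber pad 54 mm wide, from 9 to 27 mm above the bench. Its origin and axes coincide with those of heavy_lane. The rod is clamped at an adjustment that is NOT measured: the pad's face stands somewhere between x = 18 and 62 mm in this frame, to be found by feel. The pad gives on a spring of 1.5 N per mm for at most 12 mm, then is solid.
- light_stop: stop of the yellow lane: a grey housing at the lane's far end (from x = 98 mm, top 40 mm above the bench) with a rod carrying a black rubber pad 54 mm wide, from 9 to 27 mm above the bench. Its origin and axes coincide with those of light_lane. The rod is clamped at an adjustment that is NOT measured: the pad's face stands somewhere between x = 18 and 62 mm in this frame, to be found by feel. The pad gives on a spring of 1.5 N per mm for at most 12 mm, then is solid.
- bud_vase: purple bud vase, 66 mm across, 130 mm tall; bystander, origin at the centre of its underside, to be left alone
- ribbon_spool: pink ribbon spool, 64 mm across, 36 mm tall; bystander, origin at the centre of its underside, to be left alone
- spray_red: red spray can, 52 mm across, 150 mm tall; bystander, origin at the centre of its underside, to be left alone
- spray_orange: orange spray can, 52 mm across, 150 mm tall; bystander, origin at the centre of its underside, to be left alone
- pot: terracotta pot, 90 mm across, 80 mm tall; bystander, origin at the centre of its underside, to be left alone
- pin_box: small cardboard box of pins, 70 x 50 x 30 mm; bystander, origin at the centre of its underside, to be left alone
- knife_brush: bench brush lying flat, handle to its -x; bystander, origin at the centre of its underside, to be left alone
Mind the look-alikes: they are no part of the job. Of the things that look like the part that bears weight_center, the largest one is meant.

How it is judged:
By the outcome, as a careful person would: the job done as asked, in the order asked, and still so for the second after the job is handed in, with the robot touching nothing.
It also fails if it takes over 67 s, if anything falls off the work surface, if the arm or the gripper's body presses on something with over 40 N, if the wrist force passes 120 N, or if a joint passes its speed limit or range.

## Working session

There is one attempt and no reset: what is moved stays moved. The work goes in short steps, each a Python script; the robot and the scene stay as the last script left them, time stands still between calls to the robot, and variables do not carry over. Pictures are saved under pics/ and viewed, and the job is handed in when it is done.

```bash
mkdir -p pics; ls; python3 - <<'E'
from workcell import *
import cv2,numpy as np
for n in("top","side"):
    c=camera(n); cv2.imwrite(f"pics/{n}0.png",c["image"]); np.savez(f"{n}0.npz",**c)
    print(n,c["fx"],c["fy"],c["cx"],c["cy"],[k for k in c]);print(np.round(c["cam_to_world"],3), (c["range_z"]==0).mean())
s=read_state();print(s["time"],s["eef_pos"],s["tool_rot"],s["ft_force"],s["finger_gap"],grip_point_offset)
E
```

```text
pics
top 500.0468179959549 500.0468179959549 320.2633231174369 240.89842337914658 ['image', 'range_z', 'fx', 'fy', 'cx', 'cy', 'cam_to_world']
[[-1.440000e-01  9.620000e-01 -2.310000e-01  3.421580e+02]
 [-9.900000e-01 -1.410000e-01  2.800000e-02  1.052000e+01]
 [-6.000000e-03  2.320000e-01  9.730000e-01  1.071703e+03]
 [ 0.000000e+00  0.000000e+00  0.000000e+00  1.000000e+00]] 0.003935546875
side 600.6578733845845 600.6578733845845 325.41812366849786 235.34993209079832 ['image', 'range_z', 'fx', 'fy', 'cx', 'cy', 'cam_to_world']
[[-9.41000e-01  2.51000e-01 -2.28000e-01  2.79847e+02]
 [-3.39000e-01 -6.78000e-01  6.53000e-01  7.52208e+02]
 [ 9.00000e-03  6.91000e-01  7.23000e-01  9.37631e+02]
 [ 0.00000e+00  0.00000e+00  0.00000e+00  1.00000e+00]] 0.0040885416666666665
0.1 [149.62138925 606.53576116 230.7626754 ] [[ 2.39443897e-01  9.70910188e-01 -1.61532793e-04]
 [ 9.70909660e-01 -2.39443936e-01 -1.01670753e-03]
 [-1.02580975e-03  8.66106658e-05 -9.99999470e-01]] [-0.06065189 -0.17464628 -1.02325716] 85.6145964742881 -18.700000000000003
```

View pics/top0.png

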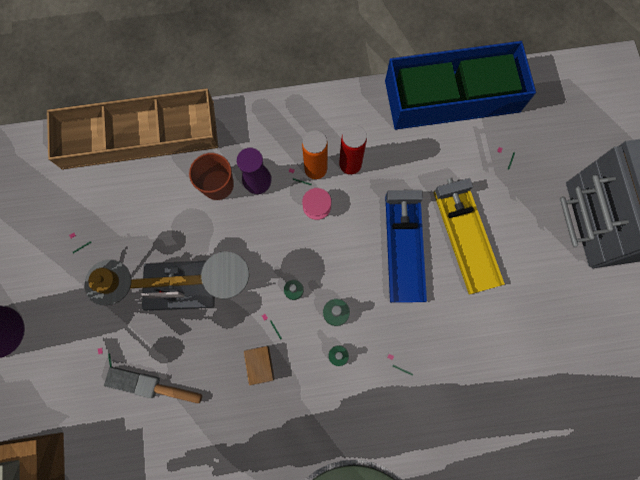

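View pics/side0.png

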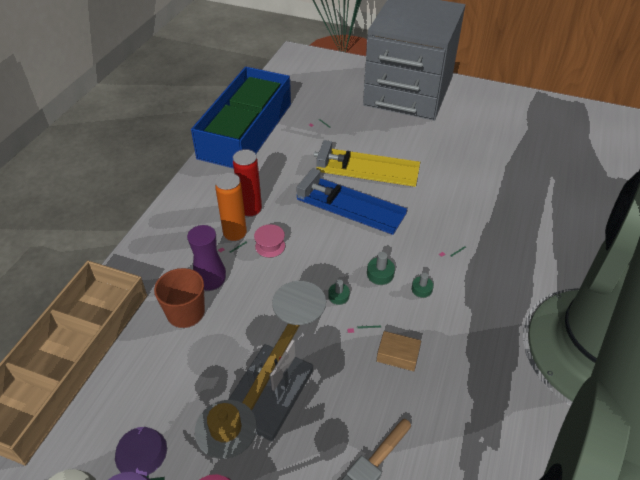

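Candidates for the green weight in the top view: (293,289), (336,312) and (339,355). The middle one looks largest. I'll measure all of them.

```bash
cat > h.py <<'E'
import numpy as np, cv2
def rays(c,uv):
    uv=np.atleast_2d(np.float64(uv)); T=np.array(c["cam_to_world"])
    d=np.c_[(uv[:,0]-c["cx"])/c["fx"],-(uv[:,1]-c["cy"])/c["fy"],-np.ones(len(uv))]
    return T[:3,3],d@T[:3,:3].T
def onplane(c,uv,z):
    o,d=rays(c,uv); return o+d*((z-o[2])/d[:,2])[:,None]
def cloud(c):
    v,u=np.mgrid[:480,:640]; o,d=rays(c,np.c_[u.ravel(),v.ravel()])
    return (o+d*np.float64(c["range_z"]).ravel()[:,None]).reshape(480,640,3)
def mask(c,h0,h1,smin=90,vmin=30):
    return cv2.inRange(cv2.cvtColor(np.ascontiguousarray(c["image"]),cv2.COLOR_BGR2HSV),(h0,smin,vmin),(h1,255,255))
def blobs(m,amin=60):
    n,l,s,ce=cv2.connectedComponentsWithStats(m); return [(i,s[i],ce[i],l==i) for i in range(1,n) if s[i][4]>=amin]
def load(n): return {k:v for k,v in np.load(n).items()}
E
python3 - <<'E'
from h import *
for n in("top","side"):
    c=load(n+"0.npz"); P=cloud(c); print(n)
    print(" bench z", [np.round(P[y,x],1).tolist() for x,y in ([(380,400),(300,240),(520,350)] if n=="top" else [(470,280),(300,430)])])
    for nm,h in dict(green=(70,90),blue=(110,124),yellow=(22,34),pink=(160,175),orange=(5,15)).items():
        for i,s,ce,m in blobs(mask(c,*h)):
            q=P[m]; print(nm,s[4],s[:4],ce.round(1),"med",np.median(q,0).round(1),"min",np.percentile(q,2,axis=0).round(1),"max",np.percentile(q,98,axis=0).round(1))
c=load("top0.npz");im=c["image"]
a=cv2.resize(im[260:380,260:400],None,fx=4,fy=4,interpolation=cv2.INTER_CUBIC)
cv2.imwrite("pics/crop_g.png",a)
b=cv2.resize(im[170:310,370:520],None,fx=4,fy=4,interpolation=cv2.INTER_CUBIC);cv2.imwrite("pics/crop_l.png",b)
E
```

```text
top
 bench z [[247.8, -92.5, 4.7], [604.6, 23.7, 1.4], [303.9, -398.7, 1.9]]
green 114 [284 286  18  14] [292. 294.] med [486.1  56.8  17.9] min [477.5  38.5   6.8] max [503.1  71.2  22.2]
green 242 [329 346  19  20] [337.7 355.6] med [346.4 -19.3  18.6] min [329.2 -38.1  14.8] max [365.7  -2.1  22.9]
blue 4545 [385  41 151  89] [458.1  87.4] med [ 850.3 -374.9   65.9] min [ 834.2 -525.4    2.2] max [ 963.3 -228.3   92.3]
blue 3208 [386 202  41 101] [405.5 256.1] med [ 530.  -197.1    7. ] min [ 438.7 -243.1    2.1] max [ 648.5 -153.2   19. ]
yellow 3502 [434 190  71 105] [470.3 244.2] med [ 537.4 -343.7    6.9] min [ 441.2 -385.6    1.2] max [ 652.3 -293.8   19.5]
pink 743 [302 188  29  32] [316.4 203.3] med [672.1 -22.8  35.6] min [647.5 -51.6   1.7] max [703.9   6.   40.2]
orange 6404 [ 47  88 171  81] [131.3 128.9] med [917.7 370.8  15.4] min [848.7 181.7   2. ] max [967.1 536.7  61.8]
orange 643 [302 142  26  37] [315.2 162.7] med [743.5 -31.   84.5] min [738.8 -58.3   1.2] max [766.8  -8.7 143. ]
orange 1477 [189 153  44  47] [211.5 175.2] med [774.9 196.3  42.1] min [717.6 151
[... 1581 characters left out ...]
 med [  152.3 -1522.8  -209.3] min [ -153.  -1536.8  -389.9] max [  506.3 -1508.3   -19.3]
orange 388 [311  34  38  17] [331.4  42.2] med [ 1072.  -1561.1  -391. ] min [  997.7 -1661.9  -402.7] max [ 1151.9 -1465.2  -319.8]
orange 330 [346  35  21  21] [356.8  45.1] med [  963.7 -1586.9  -392.4] min [  910.4 -1670.4  -405.6] max [ 1015.5 -1514.2  -382.2]
orange 1310 [215 182  32  59] [231.6 212.1] med [749.6 -13.5  80.8] min [736.  -43.4   4.9] max [779.9  -6.1 144.2]
orange 2330 [154 268  50  60] [180.9 296.4] med [761.9 186.1  49.7] min [715. 151.   4.] max [797.6 234.2  81.1]
orange 577 [369 419  42  48] [389.8 442.3] med [318.7 316.3  18.1] min [298.  272.2  12.5] max [338.2 355.9  22. ]
```

```bash
python3 - <<'E'
from h import *
c=load("top0.npz");im=c["image"]
cv2.imwrite("pics/crop_b.png",cv2.resize(im[220:330,70:260],None,fx=4,fy=4,interpolation=cv2.INTER_CUBIC))
E
```

```text
(no output)
```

View pics/crop_g.png

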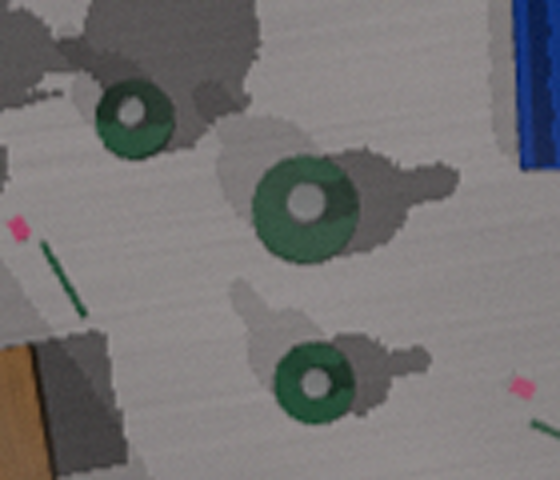

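View pics/crop_l.png

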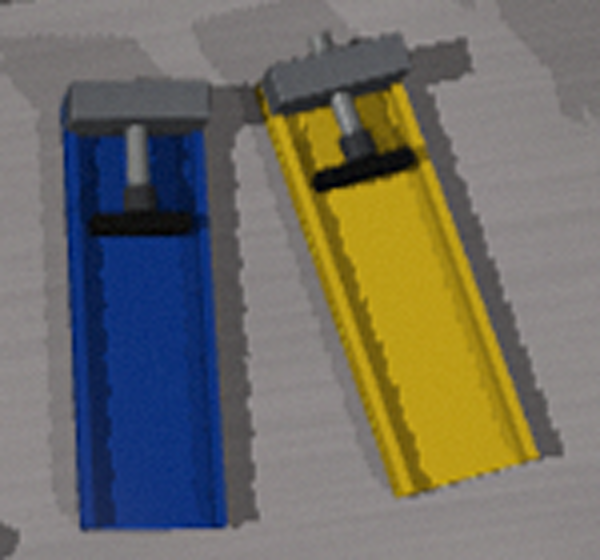

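View pics/crop_b.png

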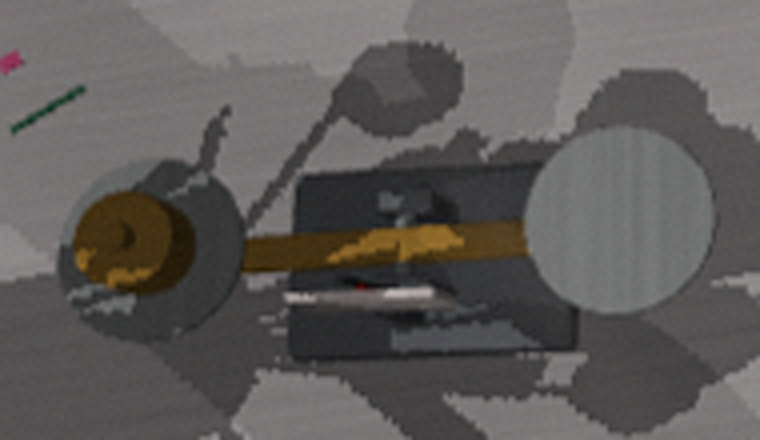

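Top crop: the middle weight at (336,312) is about 26 px across and the other two (293,289) and (339,355) about 20 px, so the middle one is meant. The pads stand at about (403,226) in the blue lane and (462,213) in the yellow. The empty pan is the grey disc at (225,275). Next I measure the weight, pan and lanes.

```bash
cat > meas.py <<'E'
from h import *
def weight(c,near,z=24):
    out=[]
    for i,s,ce,m in blobs(mask(c,65,92,45,20),100):
        pts=np.argwhere(m)[:,::-1]; hull=cv2.convexHull(pts.astype(np.float32))
        (e,ax,an)=cv2.fitEllipse(hull) if len(hull)>=5 else (ce,0,0)
        out.append((s[4],np.round(e,1),np.round(ax,1),onplane(c,e,z)[0].round(1)))
    return out
def lane(c,h):
    b=max(blobs(mask(c,*h,80,25),300),key=lambda b:b[1][4] if b[2][1]>140 else 0)
    return b
E
python3 - <<'E'
from meas import *
for n in("top","side"):
    c=load(n+"0.npz");P=cloud(c)
    for z in (12,24): print(n,z,*weight(c,None,z),sep="\n  ")
    # stem: cloud points above z 45 close to weight
    for lo in ((430,-15),(346,-17),(490,59)):
        q=(np.hypot(P[...,0]-lo[0],P[...,1]-lo[1])<32)&(P[...,2]>35)&(P[...,2]<75)
        if q.sum(): print(" stem",q.sum(),np.median(P[q],0).round(1),P[q][:,2].max().round(1), np.argwhere(q).mean(0)[::-1].round(1))
    # pan
    q=((P[...,2]>112)&(P[...,2]<130)&(abs(P[...,0]-530)<90)&(P[...,1]<260)&(P[...,1]>80)).astype(np.uint8)
    for i,s,ce,m in blobs(q,500):
        cs,_=cv2.findContours(m.astype(np.uint8),0,1); k=max(cs,key=len)
        w=onplane(c,k[:,0,:],120); (x,y),r=cv2.minEnclosingCircle(w[:,:2].astype(np.float32))
        e=cv2.fitEllipse(k); print(" pan px",e,"w",x,y,r,onplane(c,e[0],120), "z",np.median(P[m][:,2]),"A",np.linalg.lstsq(np.c_[2*w[:,:2],np.ones(len(w))],(w[:,:2]**2).sum(1),rcond=None)[0])
    # beam yellow-brown & brass
    q=(P[...,2]>60)&(P[...,2]<165)&(abs(P[...,0]-540)<90)&(P[...,1]<460)&(P[...,1]>80)
    m=mask(c,12,28,90,25)&(q*255).astype(np.uint8)
    for i,s,ce,mm in blobs(m): print(" brass",s,ce.round(1),np.median(P[mm],0).round(1),P[mm][:,2].min().round(),P[mm][:,2].max().round())
    for nm,h in dict(blue=(108,126),yellow=(20,34)).items():
        b=lane(c,h);m=b[3]
        for nm2,zr in (("rim",(11,25)),("floor",(2,9.5))):
            pp=P[m&(P[...,2]>zr[0])&(P[...,2]<zr[1])]
            r=cv2.minAreaRect(pp[:,:2].astype(np.float32)); print(nm,nm2,len(pp),np.round(r[0],1),np.round(r[1],1),round(r[2],2),np.round(cv2.boxPoints(r),1).tolist())
E
```

```text
top
  12
  (np.int32(1176), array([489.5,  75.7]), array([47.4, 69.7]), array([ 932.2, -472.7,   12. ]))
  (np.int32(1069), array([430.3,  83.2]), array([46.3, 71.8]), array([ 933.5, -331.1,   12. ]))
  (np.int32(235), array([293.1, 289.5]), array([18.8, 19.2]), array([496.6,  52.8,  12. ]))
  (np.int32(454), array([335.8, 312. ]), array([26. , 26.3]), array([436.4, -30.1,  12. ]))
  (np.int32(271), array([338.1, 355.5]), array([19.4, 20.3]), array([347.3, -21.3,  12. ]))
top
  24
  (np.int32(1176), array([489.5,  75.7]), array([47.4, 69.7]), array([ 925.5, -467.3,   24. ]))
  (np.int32(1069), array([430.3,  83.2]), array([46.3, 71.8]), array([ 926.8, -327.2,   24. ]))
  (np.int32(235), array([293.1, 289.5]), array([18.8, 19.2]), array([494.8,  52.3,  24. ]))
  (np.int32(454), array([335.8, 312. ]), array([26. , 26.3]), array([435.3, -29.6,  24. ]))
  (np.int32(271), array([338.1, 355.5]), array([19.4, 20.3]), array([347.3, -20.9,  24. ]))
 stem 86 [435.9 -30.2  59.7] 64.8 [336.4 310. ]
 stem 42 [348.1 -21.4  45.5] 49.1 [338.7 355. ]
 stem 42 [496.9  51.5  44.7] 48.5 [292.7 287.1]
 p
[... 2892 characters left out ...]
964844], [675.0999755859375, -175.39999389648438], [438.79998779296875, -141.0]]
blue floor 1600 [ 550.3 -204.3] [ 92.  238.7] 81.87 [[425.6000061035156, -233.0], [661.9000244140625, -266.70001220703125], [674.9000244140625, -175.6999969482422], [438.6000061035156, -141.89999389648438]]
yellow rim 532 [ 554.2 -339. ] [239.7  86.7] 7.22 [[429.8999938964844, -311.1000061035156], [440.79998779296875, -397.0], [678.5999755859375, -366.8999938964844], [667.7000122070312, -280.8999938964844]]
yellow floor 1358 [ 554.2 -345.1] [238.5  99. ] 6.89 [[429.8999938964844, -310.29998779296875], [441.70001220703125, -408.6000061035156], [678.5999755859375, -380.0], [666.7000122070312, -281.70001220703125]]
```

```bash
python3 - <<'E'
from h import *
S=load("side0.npz");T=load("top0.npz")
for n,c in(("side",S),("top",T)):
    P=cloud(c); m=(P[...,2]>165)&(P[...,2]<800)&(P[...,0]>200)&(P[...,0]<1000)
    for i,s,ce,mm in blobs(m.astype(np.uint8),30): print(n,s,P[mm].min(0).round(),P[mm].max(0).round())
print("---")
def lines(c,h,axis0):
    b=max(blobs(mask(c,*h,60,15),300),key=lambda b:b[1][4] if b[2][1]>140 else 0)
    cs,_=cv2.findContours(b[3].astype(np.uint8),0,cv2.CHAIN_APPROX_NONE); k=max(cs,key=len)[:,0,:].astype(float)
    w0=onplane(c,k,0)[:,:2]; w16=onplane(c,k,16)[:,:2]
    a=np.array([np.cos(axis0),np.sin(axis0)]); nrm=np.array([-a[1],a[0]])
    return w0,w16,a,nrm
def fit(p,a,n,side):  # line along a; extremes in n
    t=p@a; s=p@n*side
    # per-bin extreme
    ts=[];ss=[]
    for lo in np.arange(np.percentile(t,8),np.percentile(t,70),8):
        q=(t>=lo)&(t<lo+8)
        if q.any(): j=np.argmax(s[q]); ts.append(t[q][j]); ss.append(s[q][j])
    k=np.polyfit(ts,ss,1); r=np.polyval(k,ts)-ss
    g=abs(r)<2.5; k=np.polyfit(np.array(ts)[g],np.array(ss)[g],1)
    return k[0]*side, np.polyval(k,np.mean(ts))*side, np.mean(ts), np.std(r)
for nm,h,a0 in(("blue",(105,128),-7.64),("yellow",(18,36),7.45)):
  for n,c in(("top",T),("side",S)):
    w0,w16,a,nr=lines(c,h,np.deg2rad(a0))
    near=fit(w0,a,nr,1); near16=fit(w16,a,nr,1); far=fit(w16,a,nr,-1)
    # mouth
    t=w0@a; s=w0@nr; mid=(near[1]+far[1])/2
    q=abs(s-mid)<25; mouth=[t[q&(abs(s-mid-d)<5)].min() for d in(-20,-10,0,10,20)]
    print(nm,n,"slopes deg",np.rad2deg([near[0],far[0]]).round(2),"width0/16",round(near[1]-far[1],1),round(near16[1]-far[1],1),"mid",round(mid,1),"mouth",np.round(mouth,1),"res",near[3].round(1),far[3].round(1))
    yaw=np.deg2rad(a0)+ (near[0]+far[0])/2
    m0=a*np.median(mouth)+nr*(mid+ (near[0]+far[0])/2*(np.median(mouth)-near[2])); print("   yaw",np.rad2deg(yaw).round(2),"mouth pt",m0.round(1),"set",(m0+45*np.array([np.cos(yaw),np.sin(yaw)])).round(1))
E
```

```text
side [ 366    0  100   68 5257] [ 446. -826.  165.] [ 648. -532.  225.]
side [ 109  427   58   53 2249] [493. 526. 223.] [582. 618. 414.]
side [ 49 469  47  11 351] [556. 607. 361.] [592. 628. 377.]
side [539 473  14   7  59] [200. 566. 569.] [203. 577. 590.]
side [200 474  31   6 115] [443. 559. 339.] [468. 573. 353.]
top [ 592  139   48  113 3138] [ 452. -620.  165.] [ 651. -536.  224.]
---
blue top slopes deg [0.11 0.07] width0/16 74.9 77.0 mid -125.4 mouth [459.  457.  457.1 457.2 457.3] res 0.6 0.6
   yaw -7.55 mouth pt [ 436.5 -185.2] set [ 481.1 -191.1]
blue side slopes deg [-0.13 -0.11] width0/16 75.6 90.5 mid -125.5 mouth [454.7 455.  454.6 454.9 455.2] res 0.3 0.4
   yaw -7.76 mouth pt [ 434.2 -184.6] set [ 478.8 -190.7]
yellow top slopes deg [-0.23 -0.24] width0/16 76.9 82.0 mid -409.8 mouth [388.2 387.9 388.5 388.2 387.9] res 0.2 0.2
   yaw 7.22 mouth pt [ 438.  -355.6] set [ 482.6 -349.9]
yellow side slopes deg [-0.58 -0.46] width0/16 75.5 94.1 mid -408.5 mouth [385.8 385.4 386.1 385.3 386.4] res 0.8 0.9
   yaw 6.93 mouth pt [ 435.4 -354.2] set [ 480.1 -348.8]
```

Lanes: the two views agree within about 2.5 mm and the widths come out at 76 mm. A tall bouquet near (456–590, 526–628) must be avoided, so I draw inward first and then swing over to the weight.

```bash
cat >> h.py <<'E'
def R(deg):
    p=np.deg2rad(deg); s,c=np.sin(p),np.cos(p)
    return np.array([[-s,c,0],[c,s,0],[0,0,-1.]])
def axis(deg):
    p=np.deg2rad(deg); return np.array([np.cos(p),np.sin(p),0])
def st(tag=""):
    from workcell import read_state
    s=read_state(); print(tag,"t",round(s["time"],2),"p",np.round(s["eef_pos"],1),"F",np.round(s["ft_force"],2),"gap",round(s["finger_gap"],1)); return s
def snap(n,f):
    from workcell import camera
    c=camera(n); cv2.imwrite(f"pics/{f}.png",c["image"]); np.savez(f+".npz",**c); return c
E
python3 - <<'E'
from h import *; from workcell import *
for p,r in [((434.5,-28,150),0),((434.5,-28,31),0),((528,176,150),0),((480,-191,37),-7.65),((481,-349,37),7.1),((560,-200,14),-7.65)]:
    print(p,np.round(inverse_kinematics(p,R(r)),2))
movel((135,540,290),max_speed=200); st()
movep((434.5,-28,160),R(0)); st()
snap("top","top1")
E
```

```text
(434.5, -28, 150) [-0.31  0.37  0.3   2.17 -0.18  0.63  1.69]
(434.5, -28, 31) [-0.04  0.6  -0.04  2.22  0.07  0.33  1.43]
(528, 176, 150) [-0.51  0.52  0.11  1.86 -0.08  0.76  1.22]
(480, -191, 37) [ 0.23  0.66  0.05  2.02 -0.07  0.47  1.77]
(481, -349, 37) [ 0.49  0.74  0.06  1.81 -0.07  0.59  2.28]
(560, -200, 14) [ 0.21  0.78  0.05  1.82 -0.06  0.55  1.73]
 t 0.7 p [135.  540.4 289.6] F [ 0.8   0.66 -0.49] gap 85.6
 t 3.03 p [434.7 -27.4 160. ] F [0.6  0.31 0.4 ] gap 85.6
```

View pics/top1.png

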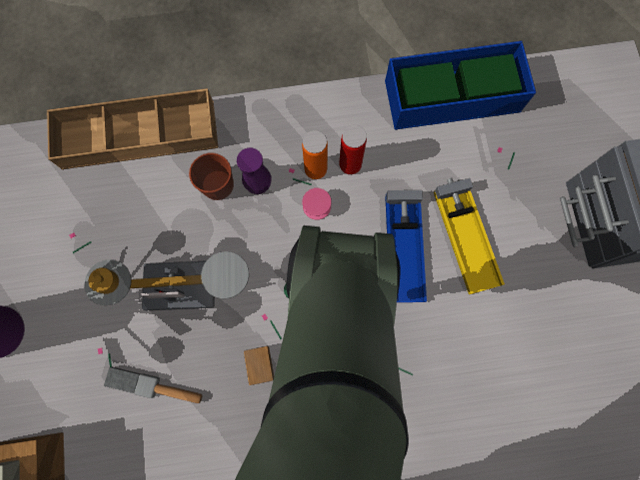

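The top view shows the arm over the weights at (340,300) with nothing else moved. Now descend and grip.

```bash
python3 - <<'E'
from h import *; from workcell import *
print(movel((434.5,-28,60),max_speed=120,guard=5)); print(movel((434.5,-28,32),max_speed=60,guard=4)); st("down")
snap("side","side1")
clamp(); st("clamped")
F0=read_state()["ft_force"][2]
movel((434.5,-28,60),max_speed=60); s=st("lift"); wait(.1); st("lift2")
snap("side","side2")
E
python3 - <<'E'
import cv2
a=[cv2.resize(cv2.imread(f"pics/side{i}.png")[190:340,290:470],None,fx=2.2,fy=2.2,interpolation=2) for i in(1,2)]
cv2.imwrite("pics/s12.png",cv2.hconcat(a))
E
```

```text
False
False
down t 4.68 p [434.4 -28.2  31.9] F [-0.43  0.55  0.21] gap 85.4
clamped t 5.36 p [434.6 -28.1  32.3] F [-1.59 -0.8   8.98] gap 18.2
lift t 5.97 p [434.6 -27.8  60.1] F [ 0.15  0.04 -4.42] gap 18.2
lift2 t 6.08 p [434.3 -27.9  59.8] F [-0.09 -0.21 -5.14] gap 18.0
```

View pics/s12.png

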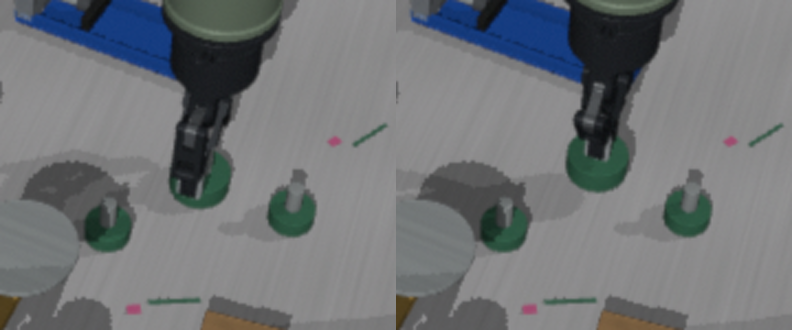

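The weight is lifted upright in the jaws and its neighbours are untouched. I'll measure how it hangs relative to the TCP.

```bash
python3 - <<'E'
from meas import *
for f in("side0","side2"):
    c=load(f+".npz");P=cloud(c)
    for i,s,ce,m in blobs(mask(c,65,92,45,20),100):
        if abs(ce[0]-380)>30 or ce[1]<200: continue
        pts=np.argwhere(m)[:,::-1].astype(np.float32); u=(pts[:,0].min()+pts[:,0].max())/2
        e=cv2.fitEllipse(cv2.convexHull(pts))
        z0=0 if f=="side0" else 28
        print(f,s,e[0],onplane(c,e[0],12+z0).round(1),"topz",np.percentile(P[m][:,2],[50,80,90,97]).round(1))
E
```

```text
side0 [367 258  28  27 515] (380.2851257324219, 270.3838195800781) [[434.1 -30.   12. ]] topz [22.4 24.6 25.5 27. ]
side2 [368 252  28  25 496] (380.99798583984375, 262.5169677734375) [[433.9 -26.5  40. ]] topz [50.1 52.1 53.2 63.1]
```

```bash
python3 - <<'E'
from h import *; from workcell import *
movel((434.5,-28,200),max_speed=150); movel((528.3,175.8,200),max_speed=180)
movel((528.3,175.8,160),max_speed=80); wait(.2); st("above")
print(movel((528.3,175.8,146),max_speed=12,guard=1.6)); st("touch")
snap("side","side3"); snap("top","top3")
E
python3 - <<'E'
import cv2
a=cv2.imread("pics/side3.png")[180:460,170:400];b=cv2.imread("pics/top3.png")[150:430,60:330]
cv2.imwrite("pics/s3.png",cv2.resize(cv2.hconcat([a,b]),None,fx=1.58,fy=1.58))
E
```

```text
above t 9.46 p [528.5 175.9 160.4] F [-0.11  0.29 -4.13] gap 18.6
True
touch t 10.16 p [528.  175.7 151.9] F [ 2.17  0.8  -2.83] gap 18.2
```

View pics/s3.png

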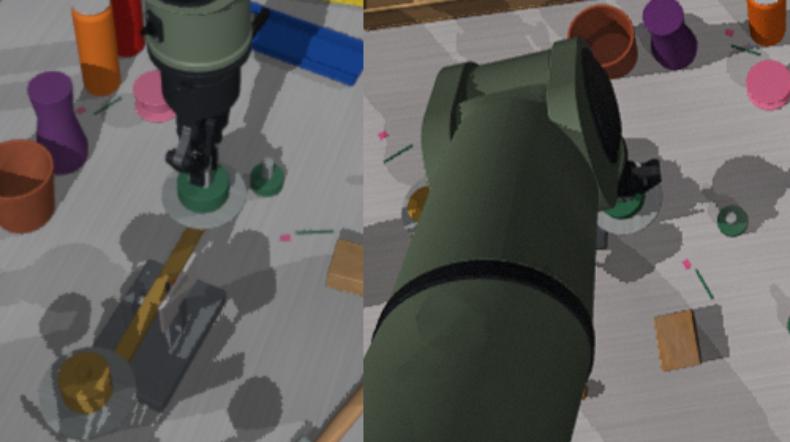

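The weight is over the pan's centre, and the touch at TCP z 151.9 puts its underside at about 120 mm, as predicted. I'll confirm contact, then release.

```bash
python3 - <<'E'
from h import *; from workcell import *
wait(.15); st("pre")
print(movel((528.3,175.8,150.5),max_speed=8,guard=1.5)); wait(.1); st("touch2")
open_gripper(); st("open")
movel((528.3,175.8,200),max_speed=100); st("up")
wait(0.5); snap("side","side4"); 
wait(1.5); snap("side","side5"); st()
E
python3 - <<'E'
import cv2
a=cv2.imread("pics/side4.png")[180:460,170:400];b=cv2.imread("pics/side5.png")[180:460,170:400]
cv2.imwrite("pics/s4.png",cv2.resize(cv2.hconcat([a,b]),None,fx=1.7,fy=1.7))
E
```

```text
pre t 10.41 p [527.8 175.6 151.9] F [ 1.82 -0.39 -1.88] gap 17.8
True
touch2 t 10.72 p [527.8 175.5 150.7] F [ 1.53  1.21 -2.04] gap 17.8
open t 11.38 p [527.8 175.6 150.8] F [ 0.98 -1.04  0.66] gap 85.6
up t 12.02 p [528.1 175.9 199.7] F [-0.58  0.8  -0.45] gap 85.4
 t 14.12 p [528.3 175.8 200. ] F [-0.78 -0.51  0.85] gap 85.2
```

View pics/s4.png

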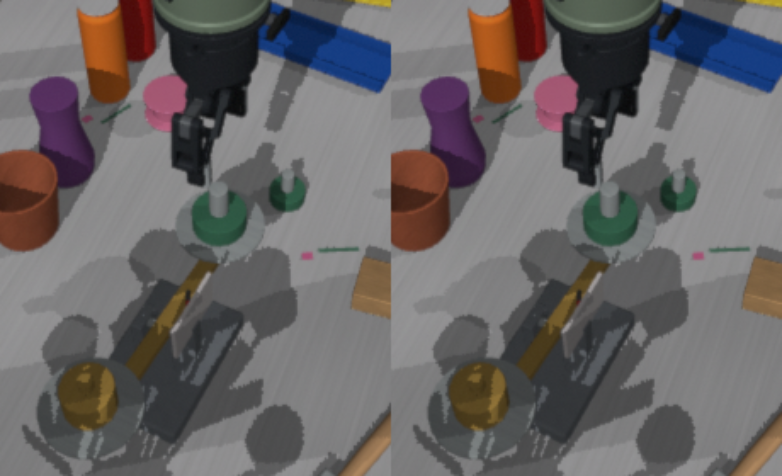

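The weight stands upright on the pan, and the pan looks lower than before while the brass is higher. I check this with depth.

```bash
python3 - <<'E'
from meas import *
for f in("side0","side4","side5"):
    c=load(f+".npz");P=cloud(c); hsv=cv2.cvtColor(c["image"],cv2.COLOR_BGR2HSV)
    q=(np.hypot(P[...,0]-528,P[...,1]-176)<44)&(P[...,2]>80)&(P[...,2]<135)&(mask(c,65,92,45,20)==0)&(np.hypot(P[...,0]-528,P[...,1]-176)>32)
    print(f,"pan z",np.median(P[q][:,2]).round(1),q.sum())
    if f=="side0": continue
    for i,s,ce,m in blobs(mask(c,65,92,45,20),100):
        if np.hypot(ce[0]-299,ce[1]-307)>40: continue
        e=cv2.fitEllipse(cv2.convexHull(np.argwhere(m)[:,::-1].astype(np.float32)))
        print(" w",e,onplane(c,e[0],92+12).round(1),P[m].max(0))
E
```

```text
side0 pan z 120.1 857
side4 pan z 91.5 593
 w ((298.5443115234375, 307.4141540527344), (33.57443618774414, 34.11343765258789), 28.98076629638672) [[527.7 177.  104. ]] [560.88749907 752.20847938 937.63112932]
side5 pan z 91.4 609
 w ((298.54705810546875, 307.415771484375), (33.58224105834961, 34.109893798828125), 29.313322067260742) [[527.7 177.  104. ]] [560.34441864 752.20847938 937.63112932]
```

The pan settled at 91.5 mm (it was 120), so the weight is heavy and goes in the blue lane. Regrasp it and carry it there.

```bash
python3 - <<'E'
from h import *; from workcell import *
movel((528,175.7,145),max_speed=110,guard=6); print(movel((528,175.7,126),max_speed=50,guard=4)); clamp(); st("clamp")
movel((528,175.7,145),max_speed=40); movel((528,175.7,200),max_speed=150); s=st("up")
if s["finger_gap"]>14:
    movel((480,-190.9,200),frame=R(-7.65),max_speed=170)
    movel((480,-190.9,60),max_speed=120); wait(.15); st("above"); snap("side","side6")
E
python3 - <<'E'
import cv2
a=cv2.imread("pics/side6.png")[100:340,250:480]
cv2.imwrite("pics/s6.png",cv2.resize(a,None,fx=2.4,fy=2.4,interpolation=2))
E
```

```text
False
clamp t 15.93 p [528.1 175.7 126.2] F [-1.22 -1.02  5.38] gap 18.1
up t 17.07 p [527.6 175.9 199.3] F [ 0.85 -0.9  -5.06] gap 18.1
above t 20.86 p [ 480.3 -190.9   60.5] F [ 0.54 -0.48 -4.84] gap 18.3
```

View pics/s6.png

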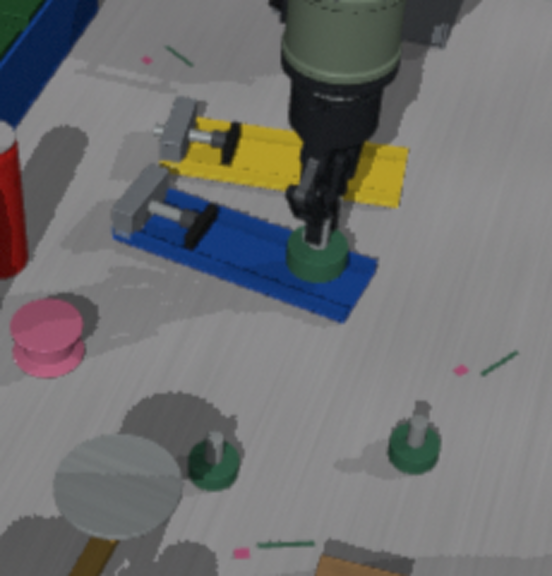

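```bash
python3 - <<'E'
from meas import *
c=load("side6.npz");P=cloud(c)
for i,s,ce,m in blobs(mask(c,65,92,45,20),100):
    if np.hypot(ce[0]-382,ce[1]-206)>25: continue
    e=cv2.fitEllipse(cv2.convexHull(np.argwhere(m)[:,::-1].astype(np.float32)))
    print(e,"topz",np.percentile(P[m][:,2],[60,80,90]))
    for zu in (26,28):
        w=onplane(c,e[0],zu+12)[0]; d=w-np.array([478.8,-190.7,0]); a=axis(-7.76)
        print(zu,w.round(1),"along",(d@a).round(1),"across",(a[0]*d[1]-a[1]*d[0]).round(1))
E
```

```text
((381.7135925292969, 204.6676025390625), (24.95090103149414, 25.901586532592773), 77.19944763183594) topz [48.62223426 50.12288442 51.54087512]
26 [ 479.4 -190.    38. ] along 0.5 across 0.8
28 [ 478.9 -187.9   40. ] along -0.3 across 2.8
```

The weight is centred over the lane within about 1 mm and its underside is near 26 mm. Lower it and release.

```bash
python3 - <<'E'
from h import *; from workcell import *
movel((480,-190.9,46),max_speed=60,guard=5); wait(.15); st("low")
print(movel((480,-190.9,36),max_speed=12,guard=2)); wait(.1); st("touch")
open_gripper(); st("open"); movel((480,-190.9,100),max_speed=120); 
snap("side","side7")
E
python3 - <<'E'
import cv2
from meas import *
a=cv2.imread("pics/side7.png")[100:340,250:480]
cv2.imwrite("pics/s7.png",cv2.resize(a,None,fx=2.4,fy=2.4,interpolation=2))
c=load("side7.npz");P=cloud(c)
for i,s,ce,m in blobs(mask(c,65,92,45,20),100):
    if np.hypot(ce[0]-382,ce[1]-206)>35: continue
    e=cv2.fitEllipse(cv2.convexHull(np.argwhere(m)[:,::-1].astype(np.float32)))
    w=onplane(c,e[0],18)[0]; d=w-np.array([478.8,-190.7,0]); a=axis(-7.76)
    print(e,np.percentile(P[m][:,2],[60,80,90]),w.round(1),"along",(d@a).round(1),"across",(a[0]*d[1]-a[1]*d[0]).round(1))
E
```

```text
low t 21.44 p [ 480.  -191.    46.1] F [-0.04 -0.08 -5.56] gap 18.1
True
touch t 22.07 p [ 480.2 -190.8   40.7] F [0.04 0.22 7.49] gap 18.1
open t 22.73 p [ 479.5 -190.6   40.3] F [0.66 0.37 0.01] gap 85.6
((381.16668701171875, 211.1465606689453), (23.393260955810547, 25.896371841430664), 92.38656616210938) [29.0703321  30.48240798 31.51259679] [ 479.1 -190.5   18. ] along 0.3 across 0.3
```

View pics/s7.png

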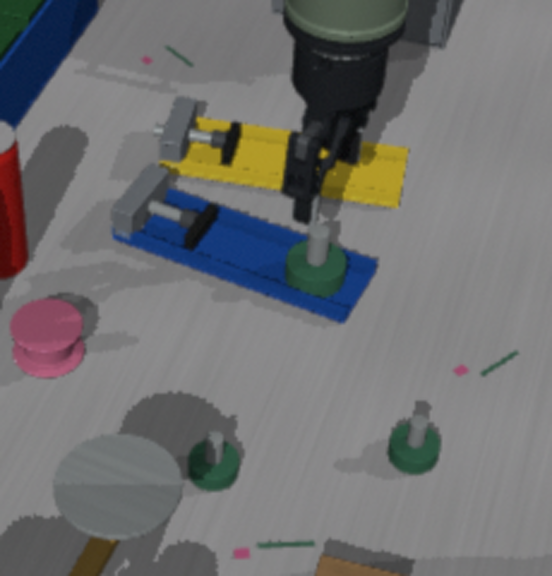

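Set upright on the floor (disc top at about 30 mm), centred within 0.5 mm. Now estimate the pad face, then close the jaws behind the disc and start pushing.

```bash
python3 - <<'E'
from h import *; from workcell import *
T=load("top0.npz"); m=np.array([435.3,-184.9,0]); a=axis(-7.65)
print("pad face lane x (top edge z27)",[((onplane(T,uv,27)[0]-m)@a-120).round(1) for uv in((398,228.5),(405,228.5),(412,228))])
L=lambda x,z:tuple(m*[1,1,0]+(x+120)*a+np.array([0,0,z]))
movel(L(-135,100),max_speed=120); clamp(); st("shut")
movel(L(-135,13),max_speed=100,guard=5); wait(.2); st("low")
print(movel(L(-108,13),max_speed=25,guard=2.0)); s=st("contact?")
snap("side","side8")
print("tcp lane x",(s["eef_pos"]-m)@a-120)
E
python3 - <<'E'
import cv2
a=cv2.imread("pics/side8.png")[100:340,250:480]
cv2.imwrite("pics/s8.png",cv2.resize(a,None,fx=2.4,fy=2.4,interpolation=2))
E
```

```text
pad face lane x (top edge z27) [np.float64(36.8), np.float64(36.6), np.float64(37.5)]
shut t 24.84 p [ 420.4 -182.9  100. ] F [-0.02  0.43  0.37] gap 0.1
low t 26.06 p [ 420.7 -182.9   13.4] F [-0.03 -0.31 -0.62] gap -0.1
True
contact? t 26.95 p [ 444.1 -185.9   12.7] F [ 0.72 -0.46 -1.06] gap 0.0
tcp lane x -111.09570836932487
```

View pics/s8.png

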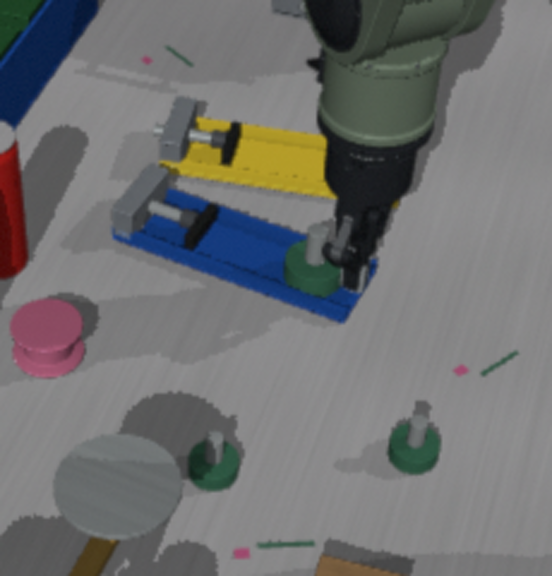

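The fingers are behind the disc, inside the walls. The pad face looks to be at about x = 37, so contact is expected with the TCP near x = -28. Push there slowly, guarded.

```bash
cat > push.py <<'E'
from h import *; from workcell import *
m=np.array([435.3,-184.9,0]); a=axis(-7.65); b=np.array([-a[1],a[0],0])
L=lambda x,z:tuple(m+(x+120)*a+np.array([0,0,z]))
def q(n=6,dt=.03):
    v=[]
    for _ in range(n):
        s=read_state(); v.append([-(s["ft_force"]@a),s["ft_force"]@b,s["ft_force"][2],(s["eef_pos"]-m)@a-120]); wait(dt)
    return np.array(v)
E
python3 - <<'E'
from push import *
for x in(-95,-75,-55):
    g=movel(L(x,13),max_speed=35,guard=7); v=q(3,.01); print(g,v.mean(0).round(2))
    if g: break
else:
    g=movel(L(-10,13),max_speed=12,guard=5); v=q(); print(g,v.mean(0).round(2),v[:,0].max())
st(); snap("side","side9")
E
python3 - <<'E'
import cv2
a=cv2.imread("pics/side9.png")[100:340,250:480]
cv2.imwrite("pics/s9.png",cv2.resize(a,None,fx=2.4,fy=2.4,interpolation=2))
E
```

```text
False [ 1.400e-01 -2.000e-02 -3.100e-01 -9.479e+01]
False [ -0.08   0.16   0.29 -74.7 ]
True [ -0.12  -0.23  -0.14 -72.6 ]
 t 28.69 p [ 482.1 -191.1   12.6] F [-0.19  0.77  0.68] gap -0.0
```

View pics/s9.png

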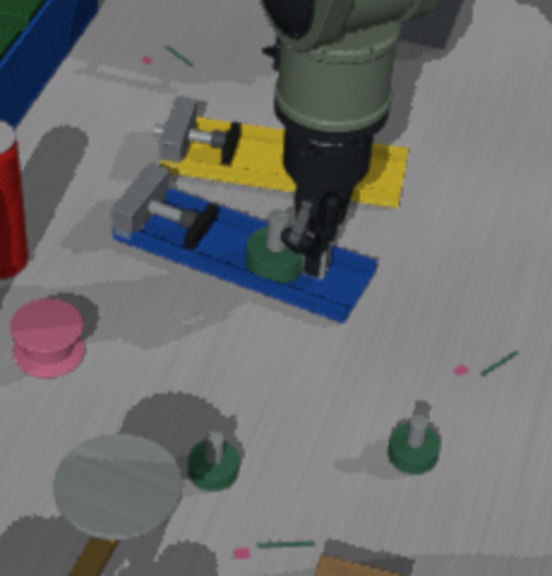

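The weight is upright and has moved ahead to image (275,250) in the crop. The guard tripped on the start transient, so I continue more slowly.

```bash
python3 - <<'E'
from push import *
for k in range(8):
    g=movel(L(-8,13),max_speed=14,guard=6); v=q(4,.03); print(g,v.mean(0).round(2),v[:,0].max().round(1))
    if v[:,0].mean()>3 or not g: break
st(); snap("side","side10")
E
python3 - <<'E'
import cv2
a=cv2.imread("pics/side10.png")[100:340,250:480]
cv2.imwrite("pics/s10.png",cv2.resize(a,None,fx=2.4,fy=2.4,interpolation=2))
E
```

```text
True [  0.25   0.5   -0.33 -72.19] 0.9
True [ 1.400e-01 -6.000e-02  2.500e-01 -7.209e+01] 0.9
True [  0.35  -0.21  -0.27 -23.71] 1.0
True [  0.29  -0.33   0.06 -24.17] 0.5
True [  0.05   0.22   0.3  -24.18] 0.5
True [  0.21   0.16  -0.09 -24.26] 0.8
True [ -0.11  -0.48   0.51 -24.27] 0.2
True [-5.000e-02  4.000e-01  2.000e-02 -2.423e+01] 0.7
 t 36.26 p [ 530.2 -196.8    9.6] F [0.45 0.29 0.23] gap 0.1
```

View pics/s10.png

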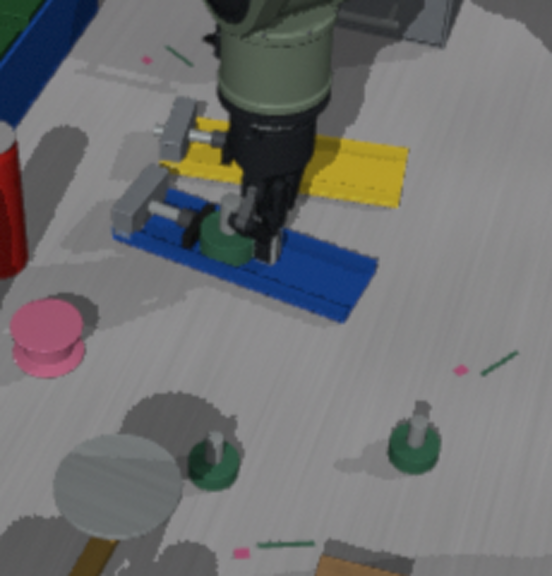

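The weight is upright and at the pad, with its front at about (195,225) in the crop. The short guarded moves trip on transients, and the TCP has sagged to z = 9.6. I'll back off slightly, restore the height, and load the stop in small steps read by force.

```bash
python3 - <<'E'
from push import *
movel(L(-27,13),max_speed=20); v=q(4); st(); print(v.mean(0).round(2)); f0=v[:,0].mean()
x=-27
while x<-6:
    x+=0.75; movel(L(x,13),max_speed=8); v=q(4,.02); f=v[:,0].mean()
    print(round(x,2),v.mean(0).round(2),"max",v[:,0].max().round(1), "z",read_state()["eef_pos"][2].round(1),"t",round(read_state()["time"],1))
    if f>5 or read_state()["time"]>46: break
E
```

```text
t 36.81 p [ 527.5 -197.3   13. ] F [-0.6   0.68 -0.06] gap 0.2
[ -0.33   0.36   0.46 -26.96]
-26.25 [-1.000e-02  6.000e-02  8.000e-02 -2.621e+01] max 0.3 z 12.9 t 37.1
-25.5 [ -0.38   0.    -0.56 -25.46] max 0.1 z 13.0 t 37.4
-24.75 [ 2.200e-01  2.300e-01  2.000e-02 -2.472e+01] max 0.8 z 13.0 t 37.8
-24.0 [  0.27   0.27   0.22 -24.  ] max 0.4 z 13.0 t 38.1
-23.25 [  5.26  -0.04   3.13 -23.83] max 6.0 z 12.9 t 38.4
```

```bash
python3 - <<'E'
from push import *
x=-23.25
while x<-8:
    x+=0.35; movel(L(x,13),max_speed=8); v=q(5,.02); f=v[:,0].mean()
    print(round(x,2),v.mean(0).round(2),"max",v[:,0].max().round(1),"t",round(read_state()["time"],1))
    if f>8.3 or read_state()["time"]>50: break
v=q(8,.08); print("hold",v.mean(0).round(2),v[:,0].min().round(1),v[:,0].max().round(1),"t",read_state()["time"])
E
```

```text
-22.9 [  7.42   0.21   5.05 -23.8 ] max 7.9 t 38.7
-22.55 [  9.28   0.44   6.64 -23.77] max 9.9 t 39.1
hold [  9.39   0.3    6.56 -23.78] 8.3 10.1 t 39.725
```

The force rises without the spring giving (x stays at -23.8) and there is an upward force, so I look before trusting this.

```bash
python3 - <<'E'
from push import *
from meas import *
c=snap("side","side11"); P=cloud(c); st()
for i,s,ce,mm in blobs(mask(c,65,92,45,20),60):
    if np.hypot(ce[0]-345,ce[1]-197)>30: continue
    e=cv2.fitEllipse(cv2.convexHull(np.argwhere(mm)[:,::-1].astype(np.float32)))
    mo=np.array([434.2,-184.6,0]); aa=axis(-7.76)
    w=onplane(c,e[0],18)[0]-mo; print(s,e,"lane x",w@aa-120,"across",aa[0]*w[1]-aa[1]*w[0],np.percentile(P[mm][:,2],[50,80,95]))
S=load("side0.npz"); mo=np.array([434.2,-184.6,0]); aa=axis(-7.76)
cv2.imwrite("pics/s11.png",cv2.resize(np.hstack([c["image"][150:250,290:430],S["image"][150:250,290:430]]),None,fx=2.8,fy=2.8,interpolation=2))
t=snap("top","top11")
cv2.imwrite("pics/t11.png",cv2.resize(t["image"][160:320,330:490],None,fx=3.5,fy=3.5,interpolation=2))
E
```

```text
t 39.77 p [ 530.7 -197.7   12.9] F [-9.72  1.68  5.82] gap -0.2
[332 187  25  24 344] ((343.7875061035156, 198.7996826171875), (21.09986114501953, 26.202669143676758), 125.93264770507812) lane x 15.85024378495197 across 3.288617425682583 [27.86764874 30.54419984 33.10617244]
```

View pics/s11.png

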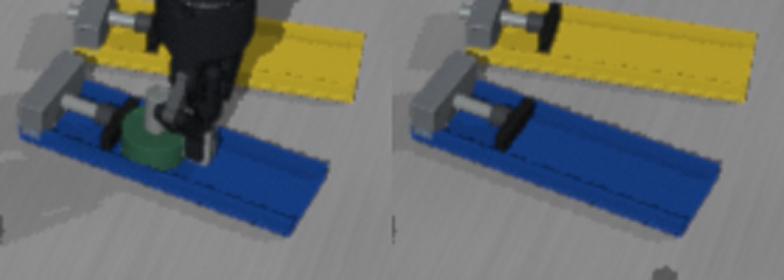

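View pics/t11.png

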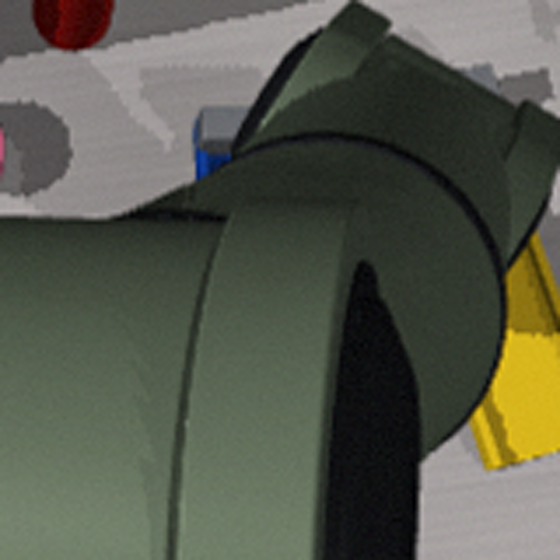

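The disc is at the pad (compressed about 3 mm by the picture), upright, and near the +y wall. The arm's cross-stiffness is pressing the weight down by 6.6 N, which adds friction. I'll trim the commanded height to cancel Fz and then set the push force.

```bash
python3 - <<'E'
from push import *
x,z=-22.55,13.0
good=0
for k in range(26):
    if read_state()["time"]>51: break
    v=q(4,.02); f,fy,fz,px=v.mean(0)
    print(round(x,2),round(z,2),v.mean(0).round(2),"max",v[:,0].max().round(1),"z",read_state()["eef_pos"][2].round(1),"t",round(read_state()["time"],1))
    if abs(fz)<1.2 and 8.5<f<10.8: break
    if f>11.5: x-=0.3
    elif abs(fz)>1.2: z+=float(np.clip(0.12*fz,-.4,.4))
    if f<8.7: x+=float(np.clip(0.12*(9.6-f),.1,.4))
    movel(L(x,z),max_speed=6)
v=q(10,.06); print("hold",v.mean(0).round(2),v[:,0].min().round(1),v[:,0].max().round(1),"t",read_state()["time"])
E
```

```text
-22.55 13.0 [  9.42   0.42   6.32 -23.77] max 9.7 z 12.9 t 39.9
-22.55 13.4 [  6.54  -0.15  -0.   -23.59] max 6.8 z 13.1 t 40.2
-22.18 13.4 [  7.5    0.09   0.37 -23.34] max 7.6 z 13.1 t 40.5
-21.93 13.4 [  7.7   -0.16   1.22 -23.19] max 8.1 z 13.0 t 40.8
-21.7 13.55 [  7.62  -0.29   0.29 -22.95] max 8.3 z 13.1 t 41.2
-21.47 13.55 [  7.19   0.26  -0.33 -22.77] max 7.7 z 13.1 t 41.5
-21.18 13.55 [  7.96  -0.17  -0.24 -22.55] max 9.3 z 13.1 t 41.8
-20.98 13.55 [  8.87  -0.    -0.17 -22.45] max 9.2 z 13.1 t 42.1
hold [  8.37   0.18  -0.2  -22.43] 7.6 9.3 t 42.6917
```

The spring now gives at about 1.5 N/mm with Fz near 0. I go slightly firmer to allow for floor friction, hold, then back off slowly.

```bash
python3 - <<'E'
from push import *
x,z=-20.98,13.55
for k in range(8):
    x+=.25; z+=.03; movel(L(x,z),max_speed=6); v=q(4,.02); print(round(x,2),v.mean(0).round(2),v[:,0].max().round(1))
    if v[:,0].mean()>9.7: break
v=q(10,.07); print("hold",v.mean(0).round(2),v[:,0].min().round(1),v[:,0].max().round(1))
for d in (1,2,3,4,6): 
    movel(L(x-d,z),max_speed=8); print("off",d,q(3,.02).mean(0).round(2))
movel(L(-40,z),max_speed=30); movel(L(-75,z),max_speed=80); movel(L(-75,150),max_speed=120); st("clear")
movel((430,0,260),max_speed=200); st()
snap("side","side12"); snap("top","top12")
E
```

```text
-20.73 [  8.59  -0.34   0.41 -22.23] 9.1
-20.48 [  9.32  -0.36   0.34 -22.03] 10.1
-20.23 [  8.87  -0.19   0.03 -21.82] 9.1
-19.98 [ 9.030e+00  1.000e-02 -1.300e-01 -2.164e+01] 9.2
-19.73 [ 9.120e+00 -2.000e-02  2.000e-01 -2.143e+01] 9.5
-19.48 [  9.77  -0.11  -0.2  -21.24] 10.4
hold [  9.78  -0.31   0.27 -21.23] 8.8 10.8
off 1 [  7.44  -0.49  -1.12 -21.69]
off 2 [  6.69  -0.23  -1.17 -22.34]
off 3 [  5.2    1.03  -1.6  -22.95]
off 4 [  4.51  -0.36  -1.32 -23.58]
off 6 [ -0.5    0.2   -0.43 -25.05]
clear t 49.51 p [ 479.6 -190.8  149.4] F [ 0.15 -1.27 -1.35] gap 0.0
 t 50.79 p [429.9  -0.6 259.7] F [ 0.93 -0.73 -0.07] gap -0.3
```

View pics/side12.png

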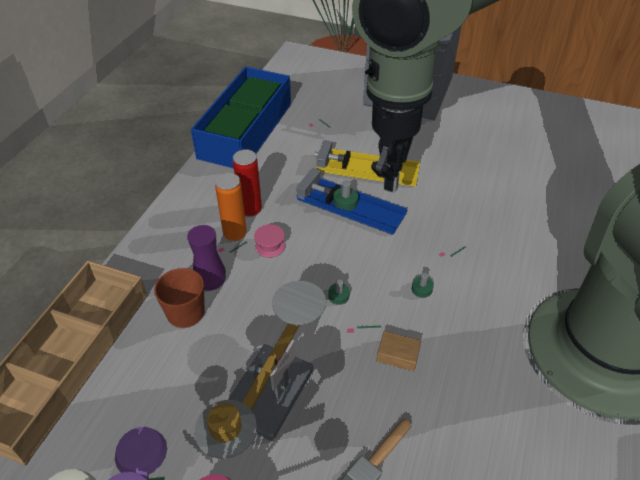

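```bash
python3 - <<'E'
from meas import *
c=load("side12.npz");P=cloud(c);S=load("side0.npz")
for i,s,ce,mm in blobs(mask(c,65,92,45,20),60):
    if np.hypot(ce[0]-345,ce[1]-197)>30: continue
    e=cv2.fitEllipse(cv2.convexHull(np.argwhere(mm)[:,::-1].astype(np.float32)))
    mo=np.array([434.2,-184.6,0]); aa=axis(-7.76)
    w=onplane(c,e[0],18)[0]-mo; print(s,e[0],"lane x",w@aa-120,"across",aa[0]*w[1]-aa[1]*w[0],np.percentile(P[mm][:,2],[50,80,95]))
f=lambda im:cv2.resize(im["image"][165:240,290:420],None,fx=6,fy=6,interpolation=2)
cv2.imwrite("pics/s12c.png",f(c))
d=cv2.absdiff(load("side12.npz")["image"],S["image"]).max(2); t=cv2.absdiff(load("top12.npz")["image"],load("top0.npz")["image"]).max(2)
cv2.imwrite("pics/d12.png",np.hstack([cv2.resize(d,(390,292)),cv2.resize(load("top12.npz")["image"].max(2),(390,292))]))
E
```

```text
[332 188  26  23 395] (344.798095703125, 197.85862731933594) lane x 15.223785760021258 across -0.5800107710294107 [27.75599585 30.28801229 32.17508258]
```

View pics/s12c.png

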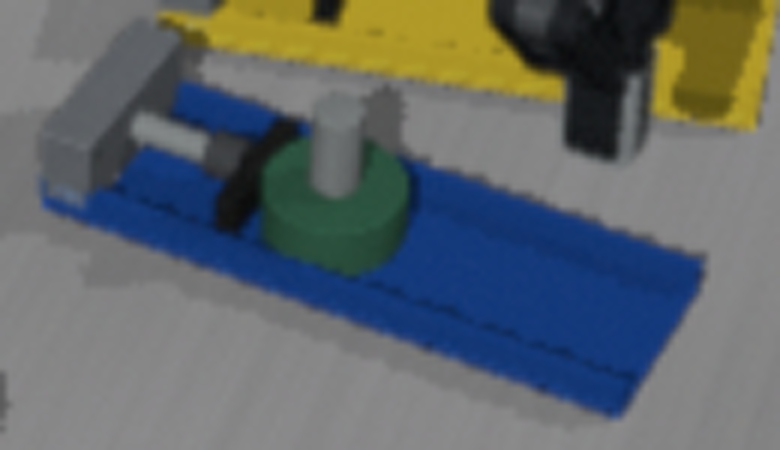

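View pics/d12.png

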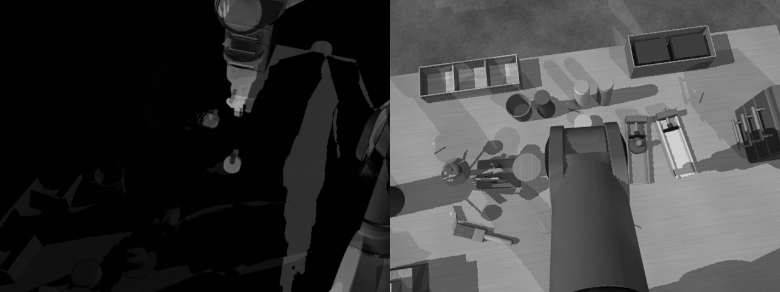

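The weight stands upright, centred and touching the black pad (contact at (258,190) in the crop). The before/after difference shows only the weight, the arm and shadows changed, and the robot is clear. Handing in.

```bash
python3 -c "
from workcell import *
print(finish_job(), read_state()['time'])"
```

```text
the job is handed in; nothing more can be done
the job is handed in; nothing more can be done
```

The job is done and handed in at about 51 s. The vase weight is in the blue lane, upright and resting against its sprung stop.

- **Weighing:** I set the largest green weight on the empty pan and let go. The pan sank from 120 to 91.5 mm and the reading held steady over 1.5 s, so the weight is heavy and belongs in the blue lane.
- **Placing:** I released it upright at the blue mouth, within about 0.5 mm of the centre line by the side camera.
- **Pushing:** I pushed with closed fingers on the disc and held about 8.4 N for 0.6 s, then about 9.8 N for 0.7 s. The highest reading at the stop was 10.8 N.
- **Final checks:** The side picture shows the weight upright and touching the pad. The bystanders look unchanged in a before/after comparison of that view, and the robot is clear.

Some things did not go smoothly:
- The first guarded pushes stopped on force transients of 6–7 N. I did not record their peaks.
- The tool sagged about 3 mm during those pushes, so I backed off and restored its height.
- The first hold read 9.4 N, but the tool was also pressing the weight down by about 6.6 N and the spring did not give. I trimmed the height, the spring then gave at about 1.5 N/mm, and I repeated the hold.
- Floor friction takes part of the push, so the force on the stop itself was somewhat lower than these readings.

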